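# Clamp a batten in the crosscut jig with its wing screw

## Robot

A 6-joint arm with a two-finger parallel gripper is mounted at the origin on a cart in front of the work surface, level with it; the furniture and walls round the work are solid. World frame = base frame: x ahead of the robot, y to its left, z up, the work surface at z = 0. Lengths are in m, angles in degrees, forces in N, time in s.
With the tool pointing down it reaches from about 0.375 to 0.9 m from the base axis. Payload 3.1 kg.
Tool frame: the origin (TCP) lies on the centre line of the jaws, within the pads' length; the fingertips stand 17 mm ahead of it and the grasp point (between the pads) lies 2 mm behind it; z points along the fingers, y is the line along which they close (so a half turn about z gives the same grasp; the last joint's range is limited). The gripper opens to 87 mm and grips with 3 to 60 N. Pads are 19 mm wide; open, the fingers measure 117 mm over their backs; the gripper's body (75 mm by 190 mm) begins 51 mm behind the grasp point.
Start: joints at [-86.889, 30.224, 82.088, -0, 67.689, -10.227], TCP at [0.144, -0.608, 0.24] pointing down, gripper open.
Joint ranges: [-176.69, 176.69], [-43.24, 126.21], [12.49, 139.97], [-82, 262], [0, 151.66], [-163.58, 163.58]. Speed limits (degrees/s): [159.86, 159.86, 180, 180, 180, 180].

## Interface

Orientations are given as a 3x3 rotation matrix whose columns are the frame's x, y, z axes.
In Python, from rig import bot, imaging, finder gives the robot as it stands. The module is installed in compiled form; this text tells all that it offers.
- The arm moves only by the tool play_rows, never from a script. Its argument "motion" is a list that holds one entry, the list of rows, each a list of 6 numbers: the shift along the tool's x, y, z in a scale on which 1.0 is 0.8 m, then the turn, a rotation vector about the tool's x, y, z in parts of the range, where 1.0 means 120 degrees. In form: [[[dx, dy, dz, wx, wy, wz], ...]]. A call has 1 to 8 rows; each row is the pose to reach, as a shift and turn from the pose commanded when the call began, along the tool's axes at that moment; what a row does not reach only later rows make up. A row lasts 1/12 s, in which the tool goes at most 41.7 mm and 7.16 degrees, less where a joint would pass 70% of its speed; a pose out of reach is approached as far as the arm can. A call with a gripper value outside its range is refused whole. "fingers" is the finger opening in m, from 0 to 0.087, set as the call begins (left out, the last holds). The fingers move at their own pace and stop on an object; the grip force is fixed at half the most. Time passes only in rows, so rows that repeat a pose let the fingers close. It gives the time, the measured TCP pose, the force, the opening and the grip force at its end, in the units of the state.
- bot.read_state(): the state, without advancing time (a new reading comes with each control period).
- imaging.capture(name): name is "scene" or "top" or "wrist"; returns a dict with "frame" (480x640x3 uint8, red, green, blue), "camera_matrix" (3x3 intrinsics, pixels), "R" (3x3) and "t" (3): a world point X has camera coordinates R X + t. Camera axes: x right, y down, z forward; pixel columns grow to the right and rows downward; lengths in m; the calibration is good to about 2 mm. The wrist camera is an equidistant fisheye: a pixel r from the principal point sees the ray r / f radians off the axis. A picture is of the moment at which its call begins. There is no depth.
- bot.hand_in(): hands the job in; it is judged then, once.
Trained networks look in the newest picture that a camera, given by its name, has taken for a name from the list of things; names that differ only in an ending like _2 or _b are one class to them, and where a whole thing is asked for, a point or a joint stands for the part that bears it (a point fixed in the world has none). Each returns a list of dicts, best first, with "confidence" (0 to 1); they miss things now and then, are a little off and sometimes report something else, mostly with a low value. They report only what shows in the picture. A call takes as long as a camera call.
- finder.recognise(camera, name): "at" ([x, y, z] in m, in world coordinates, good to about 4 mm: the middle of the surface that is visible of it).
- finder.outline_of(camera, name): "pixels" (480x640 bool, what is visible of it).
The state is a dict: "time_s": time; "joint_positions": joint angles; "qvel": joint speeds; "tau": joint torques, N m; "position": TCP position; "tcp_rot": TCP orientation; "force": force on the tool from outside, world axes, zero at the start; "moment": the same for the moment, N m; "opening": opening from 0.0 (shut) to 1.0 (fully open); "grasp_force": force on a finger pad.
Only numpy, scipy, OpenCV 4.12 (cv2) and the standard library are available. Lean on these libraries where they do the work, as an engineer would, in place of code of your own. Each camera call takes 0.05 s, during which the arm holds its last target. There are 200 camera calls.

## Task

Get the pine batten ready for sawing: push it home in the crosscut jig, its long side against the fence and its left end against the stop block, then spin the hold-down's wing screw clockwise with strokes of the fingertips on its wings until it comes to a firm stop with its pad tight on the batten. Do it all by pushing with the fingertips: nothing is gripped, lifted or forced, and the tools lying round about stay where they are.

Things in the scene. Friction and masses are not known exactly. Their poses are not given: they have to be found in the camera images.
- jig: crosscut jig screwed to the bench: plywood bed, aluminium fence along its far side, stop block at the fence's left end, hold-down on a post. Origin on the bench top; x square to the fence, away from the robot; y along the fence to the left; z up. In mm: bed x -75 to 65, y -190 to 130, top z 18; fence x 20 to 34, top z 60; stop x -16 to 20, y 95 to 119, top z 46
- corner (a point): the corner of the jig where the fence's face, the stop's face and the bed's top (18 mm above the bench) meet; at x 20, y 95 mm in the jig's frame, axes as the jig's. The batten at home has its centre 22.5 mm in -x and 95 mm in -y of it
- post_top (a point): top of the hold-down's round post, 16 mm thick, 121 mm above the bench, behind the fence at x 44.5, y 50 mm in the jig's frame. A dark steel arm, 17 to 25 mm wide, reaches from the post toward the robot and carries the upright wing screw 47 mm in front of the post's axis, at x -2.5, y 50. The arm and its bosses (tops 74 to 81 mm above the bench) lie below the wings
- batten: pine batten, 45x190x19 mm, about 0.1 kg, lying flat and loose on the jig's bed, askew and short of the fence and the stop at the start; once home, its left part lies under the hold-down's pad. Origin at the centre of its underside; y along its length, z up through its thickness
- wing_screw (a joint): turn of the wing screw in rad: 0 fully raised, grows clockwise seen from above; a turn lowers it 4 mm. At value q its wings point at the angles -q and pi - q from the jig's x axis (counterclockwise positive from above). The pad meets the batten at 9.42; then its rubber is squeezed, 10 N per mm, up to the firm stop at 12.57. Friction 0.03 N m; it stays where it is left
- screw_top (a point): point on the wing screw's axis level with the tops of the wings; it sinks with the screw (113 mm above the bench when fully raised, 105 mm when tight). The two steel wings are 6 mm thick, reach out 29 mm from the axis, and stand from 20 mm below this point up to it. The hub, 9.5 mm in radius, ends 14 mm below this point
- wing_tip (a point): middle of the rounded end of one of the two wings, 20.5 mm from the axis and 8.5 mm below the wings' tops; the other wing points the other way
- spindle: the wing screw as a whole: threaded spindle with the wings at the top and the rubber pad at the foot; it moves straight down as the wings turn. Origin on the axis, level with the pad's underside (43 mm above the bench when fully raised)
- pad: round black rubber pad at the foot of the screw, 22 mm across, 7 mm thick; it does not turn. Origin at the centre of its underside
- pencil: green pencil, 7x117x7 mm, lying in front of the jig; a bystander, to be left alone. Origin under its centre
- offcut: pine offcut, 60x120x19 mm, lying beyond the jig's left end; a bystander, to be left alone. Origin under its centre
- tape_measure: yellow tape measure, 38x104x65 mm, on the near edge of the bench, to the left; a bystander, to be left alone. Origin under its centre
- screwdriver: screwdriver, 31x220x36 mm, lying to the right of the jig; a bystander, to be left alone. Origin under its centre
- try_square: try square, 172x100x17 mm, lying behind and to the right of the jig; a bystander, to be left alone. Origin under its centre

How it is judged:
By the outcome, as a careful person would: the job done as asked, in the order asked, and still so for the second after the job is handed in, with the robot touching nothing.
It also fails if it takes over 72 s, if anything falls off the work surface, if the arm or the gripper's body presses on something with over 40 N, if the wrist force passes 120 N, or if a joint passes its speed limit or range.

## Working session

There is one attempt and no reset: what is moved stays moved. The work goes in short steps, Python scripts to look and compute and a tool call to move; the robot and the scene stay as the last step left them, time stands still between calls to the robot, and variables do not carry over. Pictures are saved under pics/ and viewed, at most 10 in all, crops included, and the job is handed in when it is done.

Besides the shell and the picture viewer there is one more tool, called after ">>>" by a JSON object that holds its "method" and its "body", one argument or row to a line. play_rows: Moves the arm, as the interface text tells. Its arguments: {"type":"object","properties":{"motion":{"type":"array"},"fingers":{"type":"number"}},"required":["motion"]}

```bash
mkdir -p pics; python3 - <<'E'
from rig import bot, imaging, finder
import cv2,numpy as np
s=bot.read_state(); print(s['time_s'],s['position'],np.round(s['tcp_rot'],3).tolist(),s['opening'])
for c in ["scene","top"]:
    d=imaging.capture(c); cv2.imwrite(f"pics/{c}0.png",d['frame'][:,:,::-1])
    print(c,d['camera_matrix'],d['R'],d['t'])
    for n in ["jig","corner","post_top","batten","screw_top","wing_tip","wing_screw","pencil","offcut","tape_measure","screwdriver","try_square"]:
        print(n,[(np.round(r['at'],4).tolist(),round(r['confidence'],2)) for r in finder.recognise(c,n)[:2]])
E
```

```text
0.0 [ 0.14417477 -0.60743874  0.2385758 ] [[0.973, 0.231, -0.0], [0.231, -0.973, 0.002], [0.0, -0.002, -1.0]] 0.9990719039092281
scene [[499.15305726   0.         327.68227329]
 [  0.         499.15305726 248.49545103]
 [  0.           0.           1.        ]] [[-0.71804205 -0.6959577   0.00764845]
 [-0.35746754  0.35933727 -0.86202882]
 [ 0.59718722 -0.62170701 -0.50680155]] [0.4216986  0.23810328 0.88992842]
jig [([0.5746, 0.1441, 0.014], 0.91)]
corner [([0.5756, 0.1436, 0.0218], 0.59)]
post_top [([0.5778, 0.1397, 0.018], 0.82)]
batten [([0.5945, 0.0384, 0.0352], 0.62)]
screw_top [([0.5798, 0.1483, 0.0925], 0.49)]
wing_tip []
wing_screw [([0.5823, 0.1471, 0.101], 0.57), ([0.5749, 0.1421, 0.019], 0.24)]
pencil [([0.4763, 0.1262, 0.0046], 0.63), ([0.5942, 0.0393, 0.0332], 0.45)]
offcut [([0.5577, 0.3269, 0.0175], 0.58)]
tape_measure [([0.3627, 0.4107, 0.0395], 0.9), ([0.6419, -0.2004, 0.0084], 0.49)]
screwdriver [([0.5153, -0.1859, 0.019], 0.66)]
try_square [([0.6411, -0.199, 0.008], 0.75)]
top [[442.98047665   0.         321.18416116]
 [  0.         442.98047665 233.48579761]
 [  0
[... 154 characters left out ...]
] [0.09324282 0.53100262 1.1293907 ]
jig [([0.5875, 0.0826, 0.0205], 0.83), ([0.6654, -0.2072, 0.0046], 0.24)]
corner [([0.5866, 0.0861, 0.0224], 0.77)]
post_top [([0.5896, 0.0819, 0.0186], 0.64)]
batten [([0.6059, 0.016, 0.0386], 0.84)]
screw_top [([0.5821, 0.137, 0.1024], 0.55), ([0.375, 0.3861, 0.0539], 0.43)]
wing_tip [([0.5825, 0.1381, 0.1007], 0.59)]
wing_screw [([0.5887, 0.1344, 0.1006], 0.52)]
pencil [([0.4778, 0.1228, 0.0044], 0.41), ([0.5862, 0.1385, 0.1015], 0.41)]
offcut [([0.5667, 0.3177, 0.0147], 0.91)]
tape_measure [([0.3739, 0.3878, 0.0543], 0.61)]
screwdriver [([0.5199, -0.1981, 0.0228], 0.65), ([0.6665, -0.2001, 0.0074], 0.43)]
try_square [([0.6692, -0.2021, 0.0063], 0.78)]
```

View pics/scene0.png

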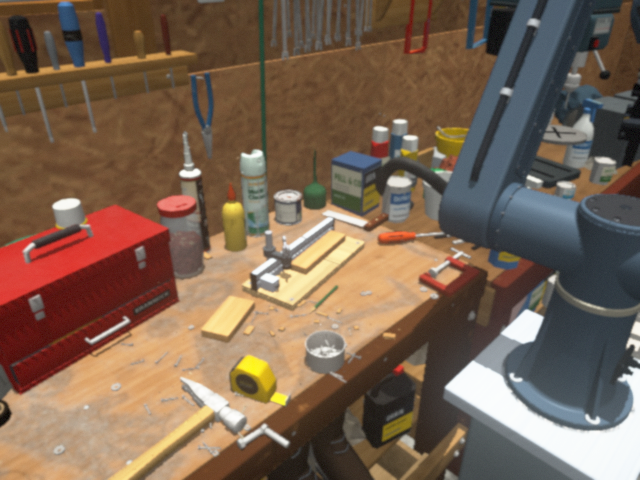

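View pics/top0.png

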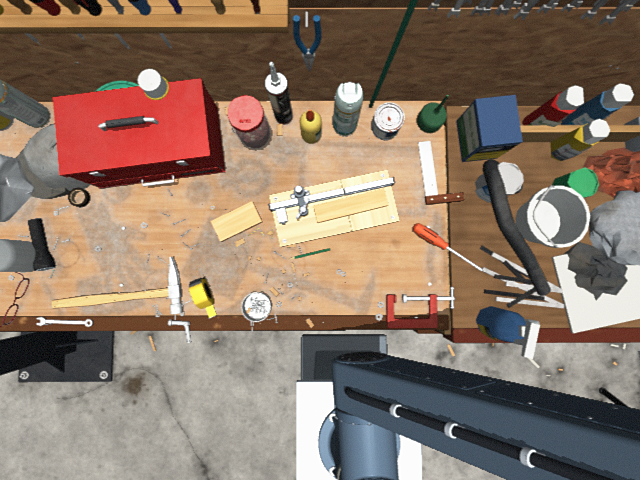

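The scene picture shows the jig at about (300,262), clear of other tools. In the top picture the bed spans (272–398, 172–245), with the screw at about (301,200). The batten is on the right of the bed at (315–385, 190–220) and the pencil is at (312,253). The fence runs from (272,210) to (394,182), so the jig's yaw is about +13°. I'll go above it for a wrist view.

The rows are not in the units I measure in: shifts go in shares of 0.8 m and turns go in shares of 120 degrees. I convert before sending: -0.225 m / 0.8 = -0.2813, -0.2 m / 0.8 = -0.25.

>>> {"method": "play_rows", "body": {
  "motion": [
    [[0.025,-0.025,-0.025,0,0,0],[0.0563,-0.0625,-0.0375,0,0,0],[0.0875,-0.1,-0.05,0,0,0],[0.1188,-0.1375,-0.0625,0,0,0],[0.15,-0.175,-0.075,0,0,0],[0.1813,-0.2125,-0.0875,0,0,0],[0.2125,-0.25,-0.1,0,0,0],[0.2438,-0.2813,-0.1125,0,0,0]]
  ],
  "fingers": 0
}}

```text
time_s: 1.97
position: [0.2822, -0.3416, 0.3301]
tcp_rot: [[0.973, 0.23, -0.0], [0.23, -0.973, 0.001], [0.0, -0.001, -1.0]]
force: [0.8, -0.1, 0.2]
opening: 0.48
grasp_force: 0.0
```

Scaled: -0.22 m / 0.8 = -0.275, -0.2 m / 0.8 = -0.25, -56 degrees / 120 = -0.4667.

>>> {"method": "play_rows", "body": {
  "motion": [
    [[0.0313,-0.0375,0,0,0,-0.0583],[0.0625,-0.075,0,0,0,-0.1167],[0.0938,-0.1125,0,0,0,-0.175],[0.125,-0.15,0,0,0,-0.2333],[0.1563,-0.1875,0,0,0,-0.2917],[0.1875,-0.225,0,0,0,-0.35],[0.2188,-0.25,0,0,0,-0.4083],[0.25,-0.275,0,0,0,-0.4667]]
  ]
}}

```text
time_s: 2.63
position: [0.4263, -0.0819, 0.33]
tcp_rot: [[0.346, 0.938, 0.001], [0.938, -0.346, -0.0], [-0.0, 0.001, -1.0]]
force: [0.2, -1.0, 1.1]
opening: 0.012
grasp_force: 0.0
```

```bash
python3 - <<'E'
from rig import bot
import numpy as np
s=bot.read_state(); print(s['time_s'],s['position'],np.round(s['tcp_rot'],3).tolist(),s['opening'],s['joint_positions'],s['force'])
E
```

```text
2.6333 [ 0.42628562 -0.08193617  0.32995092] [[0.346, 0.938, 0.001], [0.938, -0.346, -0.0], [-0.0, 0.001, -1.0]] 0.012178207402501577 [-2.56932225e+01  8.55826032e+00  1.00757215e+02 -3.74841465e-03
  7.06353885e+01 -5.43051511e+00] [ 0.2287179  -1.02788254  1.13359288]
```

Scaled: 0.137 m / 0.8 = 0.1713, 0.12 m / 0.8 = 0.15, -33 degrees / 120 = -0.275.

>>> {"method": "play_rows", "body": {
  "motion": [
    [[0.0375,0.0063,0,0,0,-0.0583],[0.075,0.0125,0,0,0,-0.1167],[0.1125,0.0188,0,0,0,-0.175],[0.15,0.025,0,0,0,-0.2333],[0.1713,0.03,0,0,0,-0.275],[0.1713,0.03,0,0,0,-0.275],[0.1713,0.03,0,0,0,-0.275]]
  ]
}}

```text
time_s: 3.22
position: [0.4966, 0.0362, 0.3294]
tcp_rot: [[-0.214, 0.977, -0.001], [0.977, 0.214, -0.001], [-0.0, -0.001, -1.0]]
force: [-0.3, 0.4, 0.6]
opening: 0.009
grasp_force: 0.0
```

```bash
python3 - <<'E'
from rig import bot, imaging, finder
import cv2,numpy as np
s=bot.read_state(); print(s['time_s'],s['position'],np.round(s['tcp_rot'],3).tolist())
d=imaging.capture("wrist"); cv2.imwrite("pics/w1.png",d['frame'][:,:,::-1]); np.savez("w1.npz",**d)
print(d['camera_matrix'],d['R'],d['t'])
for n in ["batten","screw_top","wing_tip","post_top","corner"]:
    print(n,[(np.round(r['at'],4).tolist(),round(r['confidence'],2)) for r in finder.recognise("wrist",n)[:2]])
E
```

```text
3.2167 [0.49663022 0.03623428 0.32940566] [[-0.214, 0.977, -0.001], [0.977, 0.214, -0.001], [-0.0, -0.001, -1.0]]
[[371.64829954   0.         316.85644948]
 [  0.         371.64829954 239.58482986]
 [  0.           0.           1.        ]] [[ 0.9767259   0.21448373 -0.0017987 ]
 [ 0.20614118 -0.93635213  0.28416632]
 [ 0.05926484 -0.27792339 -0.95877331]] [-0.4917967  -0.12834088  0.45671573]
batten [([0.6015, 0.0296, 0.0342], 0.81)]
screw_top [([0.5832, 0.1383, 0.0973], 0.72), ([0.6014, 0.0315, 0.0365], 0.29)]
wing_tip [([0.58, 0.1321, 0.104], 0.63)]
post_top [([0.5779, 0.1165, 0.0209], 0.93)]
corner [([0.5788, 0.1162, 0.018], 0.75)]
```

View pics/w1.png

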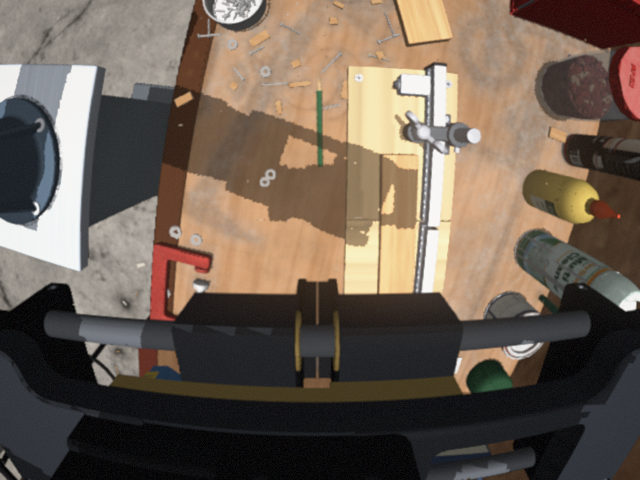

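The wrist picture shows the bed from (347,68) to (458,290). The stop is at (410,84), the fence runs from (436,65) to (425,290), and the post top is at about (468,134). The screw's wings are around (425,130). The batten's left end is at row ~154, columns 381–418, about 60 mm short of the stop. I'll zoom in.

```bash
python3 - <<'E'
import cv2
im=cv2.imread("pics/w1.png")[55:205,340:490]
cv2.imwrite("pics/w1c.png",cv2.resize(im,None,fx=4,fy=4,interpolation=cv2.INTER_CUBIC))
E
```

```text
(no output)
```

View pics/w1c.png

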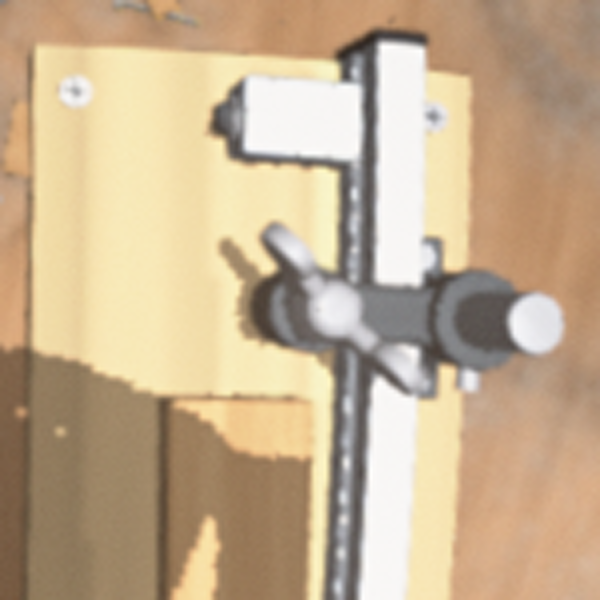

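```bash
cat > h.py <<'E'
import numpy as np
from scipy.optimize import least_squares
def ray(d,p):
    K,R=d['camera_matrix'],d['R']; u=(np.array(p)-K[:2,2])/K[0,0]; r=np.hypot(*u)
    return R.T@np.array([*(u/r*np.sin(r)),np.cos(r)]), -R.T@d['t']
def at_z(d,p,z):
    v,c=ray(d,p); return c+v*(z-c[2])/v[2]
def J(P,q):
    x,y,t=P; return np.array([x+q[0]*np.cos(t)-q[1]*np.sin(t), y+q[0]*np.sin(t)+q[1]*np.cos(t)])
def inv(P,w):
    x,y,t=P; a=w[0]-x;b=w[1]-y; return np.array([a*np.cos(t)+b*np.sin(t),-a*np.sin(t)+b*np.cos(t)])
E
python3 - <<'E'
from h import *
d=dict(np.load("w1.npz"))
L=[((457.75,73.75),(.065,.130,.018)),((349,66.5),(-.075,.130,.018)),((401,74.5),(-.016,.119,.046)),((400,93.75),(-.016,.095,.046)),((429.5,95.75),(.020,.095,.046)),((474,135.75),(.0445,.05,.121)),((423.75,132),(-.0025,.05,.099))]
W=[at_z(d,p,q[2])[:2] for p,q in L]
f=lambda P:np.concatenate([J(P,q)-w for (p,q),w in zip(L,W)])
s=least_squares(f,[.58,.07,.22]); P=s.x; print(P,np.degrees(P[2])); print(np.round(s.fun.reshape(-1,2)*1e3,1))
np.save("jig.npy",P)
for nm,p,z in [("bNL",(381.5,154.5),.037),("bFL",(417.5,155),.037),("bNear2",(379,290),.037),("bFar2",(414,290),.037),("tipA",(340+275/4,55+232/4),.11),("tipB",(340+425/4,55+385/4),.11)]:
    w=at_z(d,p,z); print(nm,np.round(w,4),np.round(inv(P,w)*1e3,1))
E
```

```text
[0.59830316 0.08974798 0.2144122 ] 12.284914317732854
[[-0.2 -0.3]
 [-1.7  0.1]
 [-0.6  1. ]
 [ 0.7  0.3]
 [ 1.1  0.3]
 [ 0.3 -0.5]
 [ 0.4 -0.9]]
bNL [0.5586 0.1041 0.037 ] [-35.7  22.5]
bFL [0.6015 0.1144 0.037 ] [ 8.4 23.5]
bNear2 [ 0.6    -0.0636  0.037 ] [ -30.9 -150.2]
bFar2 [ 0.6464 -0.0544  0.037 ] [  16.3 -151. ]
tipA [0.5624 0.1525 0.11  ] [-21.8  69. ]
tipB [0.6098 0.1257 0.11  ] [18.8 32.7]
```

Fit residuals are about 1 mm, with jig yaw at 12.3°. The batten's left end is at y=+23 (72 mm short of the stop). It is 12 mm off the fence at the left and about 3 mm at the right. The wings point at about −42°. Next I'll descend in front of the batten and push it to the fence.

>>> {"method": "play_rows", "body": {
  "motion": [
    [[-0.0125,0.0188,0.0438,0,0,0],[-0.025,0.0375,0.0875,0,0,0],[-0.0363,0.0513,0.1375,0,0,0],[-0.0363,0.0513,0.1875,0,0,0],[-0.0363,0.0513,0.2375,0,0,0],[-0.0363,0.0513,0.2875,0,0,0],[-0.0363,0.0513,0.3313,0,0,0],[-0.0363,0.0513,0.3575,0,0,0]]
  ]
}}

```text
time_s: 4.18
position: [0.5409, 0.0156, 0.0401]
tcp_rot: [[-0.212, 0.977, -0.005], [0.977, 0.212, 0.001], [0.002, -0.005, -1.0]]
force: [-0.7, -0.1, 0.2]
opening: 0.006
grasp_force: 0.0
```

>>> {"method": "play_rows", "body": {
  "motion": [
    [[0,0.005,0,0,0,0],[0,0.0125,0,0,0,0],[0,0.02,0,0,0,0],[0,0.025,0,0,0,0],[0,0.0288,0,0,0,0],[0,0.0325,0,0,0,0],[0,0.035,0,0,0,0],[0,0.035,0,0,0,0]]
  ]
}}

```text
time_s: 4.85
position: [0.571, 0.0222, 0.0443]
tcp_rot: [[-0.214, 0.977, 0.001], [0.977, 0.214, -0.0], [-0.001, 0.001, -1.0]]
force: [0.5, 0.7, -0.2]
opening: 0.007
grasp_force: 0.0
```

```bash
cat > st.py <<'E'
from rig import bot
from h import *
P=np.load("jig.npy"); s=bot.read_state(); R=np.array(s['tcp_rot'])
c,n=np.cos(P[2]),np.sin(P[2]); f=s['force']
print("t",round(s['time_s'],2),"jig xy mm",np.round(inv(P,s['position'])*1e3,1),"z",round(s['position'][2]*1e3,1),"yaw-jig",round(np.degrees(np.arctan2(R[1,0],R[0,0])-P[2]),2),
 "Fjig",np.round([f[0]*c+f[1]*n,-f[0]*n+f[1]*c,f[2]],1),"Mz",np.round(s['moment'],2),"j6",round(s['joint_positions'][5],1),"open",round(s['opening']*87,1))
E
python3 st.py
```

```text
t 4.85 jig xy mm [-41.1 -60.1] z 44.3 yaw-jig 90.07 Fjig [ 0.6  0.6 -0.2] Mz [-0.05 -0.16 -0.  ] j6 -21.3 open 0.6
```

Scaled: -0.135 m / 0.8 = -0.1688, -0.12 m / 0.8 = -0.15.

>>> {"method": "play_rows", "body": {
  "motion": [
    [[0,-0.0188,0,0,0,0],[0,-0.0375,0,0,0,0],[-0.0375,-0.04,0,0,0,0],[-0.075,-0.04,0,0,0,0],[-0.1125,-0.04,0,0,0,0],[-0.15,-0.04,0,0,0,0],[-0.1688,-0.04,0,0,0,0],[-0.1688,-0.04,0,0,0,0]]
  ]
}}

```text
time_s: 5.52
position: [0.5695, -0.1201, 0.0439]
tcp_rot: [[-0.21, 0.978, 0.003], [0.978, 0.21, -0.002], [-0.002, 0.003, -1.0]]
force: [-0.1, 0.7, -0.7]
opening: 0.004
grasp_force: 0.0
```

>>> {"method": "play_rows", "body": {
  "motion": [
    [[0,0.025,0,0,0,0],[0,0.05,0,0,0,0],[0,0.075,0,0,0,0],[0,0.0825,0,0,0,0],[0.0063,0.0825,0,0,0,0],[0.015,0.0825,0,0,0,0],[0.0225,0.0825,0,0,0,0],[0.03,0.0825,0,0,0,0]]
  ]
}}

```text
time_s: 6.18
position: [0.6252, -0.0778, 0.0432]
tcp_rot: [[-0.214, 0.977, -0.003], [0.977, 0.214, 0.001], [0.001, -0.002, -1.0]]
force: [-0.4, 0.4, 0.1]
opening: 0.009
grasp_force: 0.2
```

>>> {"method": "play_rows", "body": {
  "motion": [
    [[0.0088,0,0,0,0,0],[0.0175,0,0,0,0,0],[0.0263,0,0,0,0,0],[0.035,0,0,0,0,0],[0.0438,0,0,0,0,0],[0.0525,0,0,0,0,0],[0.06,0,0,0,0,0],[0.065,0,0,0,0,0]]
  ]
}}

```text
time_s: 6.85
position: [0.6159, -0.0274, 0.0436]
tcp_rot: [[-0.214, 0.977, -0.0], [0.977, 0.214, 0.0], [0.0, -0.0, -1.0]]
force: [-0.3, -1.2, 0.9]
opening: 0.006
grasp_force: 0.2
```

```bash
python3 st.py
```

```text
t 6.85 jig xy mm [  -7.7 -118.2] z 43.6 yaw-jig 90.08 Fjig [-0.5 -1.1  0.9] Mz [-0.11 -0.1   0.  ] j6 -25.3 open 0.5
```

Scaled: 0.014 m / 0.8 = 0.0175, 0.013 m / 0.8 = 0.0163.

>>> {"method": "play_rows", "body": {
  "motion": [
    [[0.005,0,0,0,0,0],[0.0088,0,0,0,0,0],[0.0113,0,0,0,0,0],[0.0138,0,0,0,0,0],[0.015,0,0,0,0,0],[0.0163,0,0,0,0,0],[0.0175,0,0,0,0,0],[0.0175,0,0,0,0,0]]
  ]
}}

```text
time_s: 7.52
position: [0.6132, -0.0145, 0.0436]
tcp_rot: [[-0.213, 0.977, 0.0], [0.977, 0.213, 0.0], [0.0, 0.0, -1.0]]
force: [-0.1, -0.1, 0.9]
opening: 0.007
grasp_force: 0.1
```

```bash
python3 st.py; python3 - <<'E'
from rig import imaging
import cv2,numpy as np
d=imaging.capture("wrist"); np.savez("w2.npz",**d)
f=d['frame'][:300,150:500,::-1]; cv2.imwrite("pics/w2.png",cv2.resize(f,None,fx=2,fy=2,interpolation=cv2.INTER_CUBIC))
E
```

```text
t 7.52 jig xy mm [  -7.6 -105.1] z 43.6 yaw-jig 90.04 Fjig [-0.1 -0.   0.9] Mz [-0.03 -0.1   0.02] j6 -24.1 open 0.6
```

View pics/w2.png

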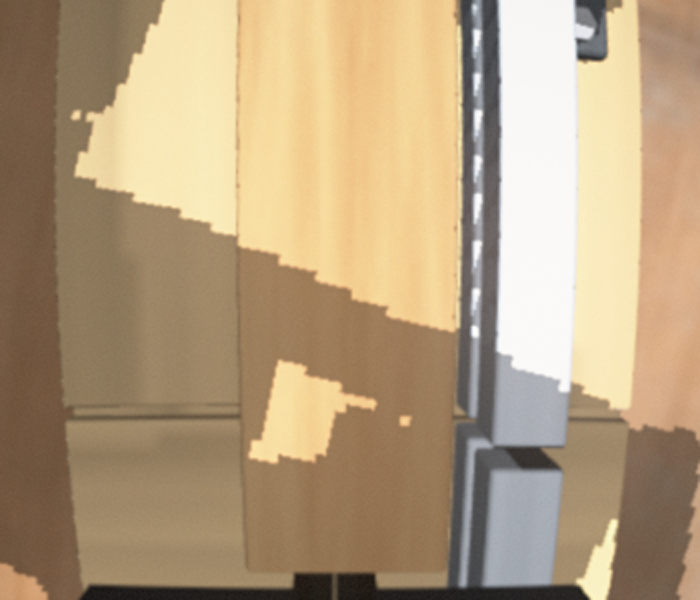

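The picture shows the batten lying almost flush along the fence (edge at x≈455), with the fingertips at its right end (335,575). Contact force is about zero, so I'll nudge on to the stop.

Scaled: 0.0025 m / 0.8 = 0.0031, 0.002 m / 0.8 = 0.0025.

>>> {"method": "play_rows", "body": {
  "motion": [
    [[0.0006,0,0,0,0,0],[0.0013,0,0,0,0,0],[0.0019,0,0,0,0,0],[0.0025,0,0,0,0,0],[0.0031,0,0,0,0,0],[0.0031,0,0,0,0,0]]
  ]
}}

```text
time_s: 8.07
position: [0.6138, -0.0142, 0.0439]
tcp_rot: [[-0.215, 0.977, 0.002], [0.977, 0.215, -0.003], [-0.004, 0.002, -1.0]]
force: [0.7, -8.0, -0.2]
opening: 0.005
grasp_force: 3.7
```

```bash
python3 st.py
```

```text
t 8.07 jig xy mm [  -7.  -104.9] z 43.9 yaw-jig 90.11 Fjig [-1.  -7.9 -0.2] Mz [-1.3  -0.2  -0.01] j6 -23.9 open 0.4
```

Scaled: 0.065 m / 0.8 = 0.0813, -0.06 m / 0.8 = -0.075.

>>> {"method": "play_rows", "body": {
  "motion": [
    [[-0.0075,0,0,0,0,0],[-0.015,0,0,0,0,0],[-0.015,-0.0313,0,0,0,0],[-0.015,-0.0688,0,0,0,0],[0.0125,-0.075,0,0,0,0],[0.05,-0.075,0,0,0,0],[0.0813,-0.075,0,0,0,0],[0.0813,-0.075,0,0,0,0]]
  ]
}}

```text
time_s: 8.73
position: [0.5371, 0.0423, 0.0433]
tcp_rot: [[-0.216, 0.976, -0.005], [0.976, 0.216, 0.002], [0.003, -0.004, -1.0]]
force: [-0.4, 0.4, -0.1]
opening: 0.001
grasp_force: 0.0
```

Scaled: 0.027 m / 0.8 = 0.0338, 0.026 m / 0.8 = 0.0325.

>>> {"method": "play_rows", "body": {
  "motion": [
    [[0,0.0125,0,0,0,0],[0,0.0225,0,0,0,0],[0,0.0275,0,0,0,0],[0,0.03,0,0,0,0],[0,0.0313,0,0,0,0],[0,0.0325,0,0,0,0],[0,0.0338,0,0,0,0],[0,0.0338,0,0,0,0]]
  ]
}}

```text
time_s: 9.4
position: [0.5664, 0.0441, 0.0435]
tcp_rot: [[-0.213, 0.977, -0.0], [0.977, 0.213, 0.0], [0.0, -0.0, -1.0]]
force: [0.7, -0.1, -0.9]
opening: 0.002
grasp_force: 0.0
```

```bash
python3 st.py
```

```text
t 9.4 jig xy mm [-40.9 -37.8] z 43.5 yaw-jig 90.03 Fjig [ 0.6 -0.3 -0.9] Mz [-0.02 -0.11 -0.01] j6 -19.1 open 0.1
```

Scaled: 0.0025 m / 0.8 = 0.0031, 0.002 m / 0.8 = 0.0025.

>>> {"method": "play_rows", "body": {
  "motion": [
    [[0,0.0006,0,0,0,0],[0,0.0013,0,0,0,0],[0,0.0019,0,0,0,0],[0,0.0025,0,0,0,0],[0,0.0031,0,0,0,0],[0,0.0031,0,0,0,0]]
  ]
}}

```text
time_s: 9.9
position: [0.569, 0.0449, 0.0436]
tcp_rot: [[-0.214, 0.977, 0.0], [0.977, 0.214, -0.0], [-0.0, 0.0, -1.0]]
force: [0.0, -0.5, 0.2]
opening: 0.005
grasp_force: 0.0
```

```bash
python3 st.py
```

```text
t 9.9 jig xy mm [-38.1 -37.6] z 43.6 yaw-jig 90.06 Fjig [-0.1 -0.5  0.2] Mz [ 0.02 -0.14 -0.03] j6 -19.0 open 0.4
```

Scaled: 0.0025 m / 0.8 = 0.0031, 0.002 m / 0.8 = 0.0025.

>>> {"method": "play_rows", "body": {
  "motion": [
    [[0,0.0006,0,0,0,0],[0,0.0013,0,0,0,0],[0,0.0019,0,0,0,0],[0,0.0025,0,0,0,0],[0,0.0031,0,0,0,0],[0,0.0031,0,0,0,0]]
  ]
}}

```text
time_s: 10.4
position: [0.5713, 0.0454, 0.0435]
tcp_rot: [[-0.214, 0.977, -0.0], [0.977, 0.214, -0.0], [-0.0, -0.0, -1.0]]
force: [-0.2, -1.0, 0.6]
opening: 0.005
grasp_force: 0.3
```

```bash
python3 st.py
```

```text
t 10.4 jig xy mm [-35.9 -37.6] z 43.5 yaw-jig 90.06 Fjig [-0.4 -0.9  0.6] Mz [-0.1  -0.02 -0.04] j6 -19.0 open 0.4
```

Scaled: 0.003 m / 0.8 = 0.0038, 0.0025 m / 0.8 = 0.0031.

>>> {"method": "play_rows", "body": {
  "motion": [
    [[0,0.0006,0,0,0,0],[0,0.0013,0,0,0,0],[0,0.0019,0,0,0,0],[0,0.0025,0,0,0,0],[0,0.0031,0,0,0,0],[0,0.0038,0,0,0,0],[0,0.0038,0,0,0,0]]
  ]
}}

```text
time_s: 10.98
position: [0.573, 0.046, 0.0435]
tcp_rot: [[-0.214, 0.977, -0.003], [0.977, 0.214, -0.0], [0.001, -0.003, -1.0]]
force: [-3.8, -2.6, 2.8]
opening: 0.006
grasp_force: 2.4
```

```bash
python3 st.py
```

```text
t 10.98 jig xy mm [-34.  -37.4] z 43.5 yaw-jig 90.07 Fjig [-4.3 -1.7  2.8] Mz [-0.39  0.64  0.04] j6 -18.9 open 0.6
```

Scaled: -0.085 m / 0.8 = -0.1063, -0.03 m / 0.8 = -0.0375.

>>> {"method": "play_rows", "body": {
  "motion": [
    [[0,-0.015,0,0,0,0],[0,-0.0313,0,0,0,0],[-0.0375,-0.0313,0,0,0,0],[-0.075,-0.0313,0,0,0,0],[-0.1063,-0.0313,0,0,0,0],[-0.1063,-0.0125,0,0,0,0],[-0.1063,0.0188,0,0,0,0],[-0.1063,0.035,0,0,0,0]]
  ]
}}

```text
time_s: 11.65
position: [0.6241, -0.0319, 0.0442]
tcp_rot: [[-0.211, 0.977, 0.007], [0.977, 0.211, -0.001], [-0.002, 0.007, -1.0]]
force: [1.8, 0.1, -0.6]
opening: 0.006
grasp_force: 0.0
```

Scaled: 0.0195 m / 0.8 = 0.0244, 0.019 m / 0.8 = 0.0238.

>>> {"method": "play_rows", "body": {
  "motion": [
    [[0.01,0,0,0,0,0],[0.0175,0,0,0,0,0],[0.02,0,0,0,0,0],[0.0213,0,0,0,0,0],[0.0225,0,0,0,0,0],[0.0238,0,0,0,0,0],[0.0244,0,0,0,0,0],[0.0244,0,0,0,0,0]]
  ]
}}

```text
time_s: 12.32
position: [0.6155, -0.0139, 0.0437]
tcp_rot: [[-0.215, 0.977, 0.0], [0.977, 0.215, -0.003], [-0.003, -0.0, -1.0]]
force: [-0.6, -6.8, -0.9]
opening: 0.005
grasp_force: 3.4
```

```bash
python3 st.py
```

```text
t 12.32 jig xy mm [  -5.3 -104.9] z 43.7 yaw-jig 90.1 Fjig [-2.1 -6.5 -0.9] Mz [-1.29 -0.09  0.05] j6 -23.8 open 0.4
```

Scaled: -0.16 m / 0.8 = -0.2, -0.15 m / 0.8 = -0.1875.

>>> {"method": "play_rows", "body": {
  "motion": [
    [[-0.0075,0,0,0,0,0],[-0.0138,0,-0.0063,0,0,0],[-0.0138,0,-0.05,0,0,0],[-0.0138,0,-0.1,0,0,0],[-0.0138,0,-0.15,0,0,0],[0.025,0,-0.1875,0,0,0],[0.0625,0,-0.2,0,0,0],[0.0625,0,-0.2,0,0,0]]
  ]
}}

```text
time_s: 12.98
position: [0.605, 0.0415, 0.208]
tcp_rot: [[-0.216, 0.976, 0.006], [0.976, 0.216, 0.003], [0.002, 0.006, -1.0]]
force: [-0.0, -0.2, 0.2]
opening: 0.01
grasp_force: 0.0
```

```bash
python3 st.py; python3 - <<'E'
from rig import imaging
import cv2,numpy as np
d=imaging.capture("wrist"); np.savez("w3.npz",**d)
f=d['frame'][:300,240:540,::-1]; cv2.imwrite("pics/w3.png",cv2.resize(f,None,fx=2,fy=2,interpolation=cv2.INTER_CUBIC))
E
```

```text
t 12.98 jig xy mm [ -3.8 -48.6] z 208.0 yaw-jig 90.21 Fjig [-0.1 -0.2  0.2] Mz [-0.07 -0.09  0.02] j6 -19.3 open 0.8
```

View pics/w3.png

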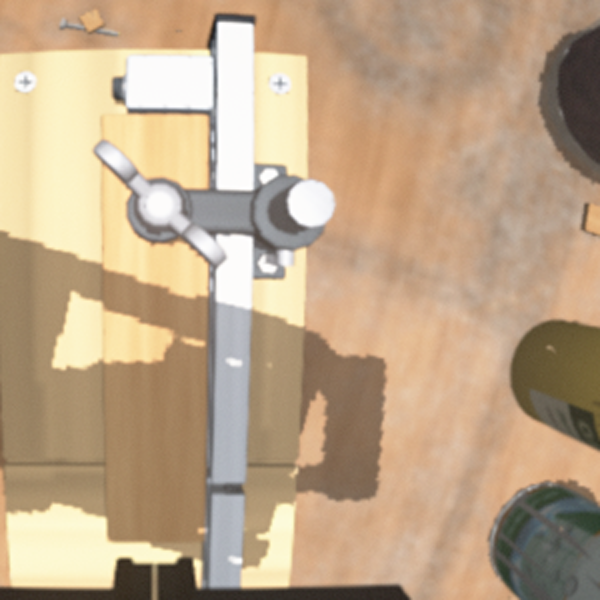

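The batten's left end is tight against the stop (row ~113) and its far edge runs along the fence. The screw hub is at (160,205) with the wing ends at (105,150) and (218,258), and the post top is at (311,203).

```bash
python3 - <<'E'
from h import *
d=dict(np.load("w3.npz")); P=np.load("jig.npy")
for nm,p,z in [("hub",(320,102.5),.0985),("post",(395.5,101.5),.121),("A",(292,75),.112),("B",(350,129.5),.112),("bNL",(240+104/2,114/2),.037),("bNR",(240+108/2,540/2),.037),("stop nr",(240+128/2,110/2),.046),("fence-stop",(240+214/2,110/2),.046)]:
    print(nm,np.round(inv(P,at_z(d,p,z))*1e3,1))
E
```

```text
hub [-2. 50.]
post [44.6 50.3]
A [-20.  67.]
B [17.1 31.7]
bNL [-24.6  94.7]
bNR [-24.  -92.6]
stop nr [-14.4  94.5]
fence-stop [20.5 94.9]
```

Scaled: 0.0986 m / 0.8 = 0.1233, 0.03 m / 0.8 = 0.0375, -48 degrees / 120 = -0.4.

>>> {"method": "play_rows", "body": {
  "motion": [
    [[0.0175,0,0.0125,0,0,-0.0583],[0.035,0,0.025,0,0,-0.1167],[0.0525,0,0.0375,0,0,-0.175],[0.07,0.0013,0.05,0,0,-0.2333],[0.0875,0.0013,0.0625,0,0,-0.2917],[0.1063,0.0013,0.0625,0,0,-0.35],[0.1233,0.002,0.0625,0,0,-0.4],[0.1233,0.002,0.0625,0,0,-0.4]]
  ],
  "fingers": 0.03
}}

```text
time_s: 13.7
position: [0.584, 0.1349, 0.1521]
tcp_rot: [[-0.871, 0.492, -0.004], [0.492, 0.871, 0.001], [0.004, -0.001, -1.0]]
force: [-0.0, 0.4, -0.5]
opening: 0.344
grasp_force: 0.0
```

>>> {"method": "play_rows", "body": {
  "motion": [
    [[0,0,0,0,0,0],[0,0,0,0,0,0]]
  ]
}}

```text
time_s: 13.87
position: [0.5856, 0.1326, 0.1531]
tcp_rot: [[-0.868, 0.497, -0.001], [0.497, 0.868, -0.0], [0.0, -0.001, -1.0]]
force: [0.8, -0.2, 0.5]
opening: 0.341
grasp_force: 0.0
```

```bash
python3 st.py
```

```text
t 13.87 jig xy mm [-3.3 44.5] z 153.1 yaw-jig 137.89 Fjig [ 0.8 -0.3  0.5] Mz [ 0.02 -0.14 -0.01] j6 -58.1 open 29.7
```

Scaled: 0.041 m / 0.8 = 0.0513, 0.02 m / 0.8 = 0.025.

>>> {"method": "play_rows", "body": {
  "motion": [
    [[0.0036,0.006,0,0,0,0],[0.0036,0.006,0,0,0,0],[0.0036,0.006,0.0125,0,0,0],[0.0036,0.006,0.025,0,0,0],[0.0036,0.006,0.0375,0,0,0],[0.0036,0.006,0.0513,0,0,0],[0.0036,0.006,0.0513,0,0,0]]
  ]
}}

```text
time_s: 14.45
position: [0.5833, 0.1389, 0.1094]
tcp_rot: [[-0.869, 0.495, -0.006], [0.495, 0.869, -0.0], [0.005, -0.003, -1.0]]
force: [-0.2, -0.0, -0.8]
opening: 0.343
grasp_force: 0.0
```

```bash
python3 st.py
```

```text
t 14.45 jig xy mm [-4.2 51.2] z 109.4 yaw-jig 138.04 Fjig [-0.2  0.  -0.8] Mz [ 0.05 -0.14 -0.05] j6 -57.6 open 29.8
```

Scaled: 48 degrees / 120 = 0.4.

>>> {"method": "play_rows", "body": {
  "motion": [
    [[0,0,0,0,0,0],[0,0,0,0,0,0.0583],[0,0,0,0,0,0.1167],[0,0,0,0,0,0.175],[0,0,0,0,0,0.2333],[0,0,0,0,0,0.2917],[0,0,0,0,0,0.35],[0,0,0,0,0,0.4]]
  ]
}}

```text
time_s: 15.12
position: [0.5857, 0.1392, 0.113]
tcp_rot: [[-0.208, 0.978, 0.001], [0.978, 0.208, 0.0], [-0.0, 0.001, -1.0]]
force: [-0.1, -0.7, 0.7]
opening: 0.344
grasp_force: 0.0
```

Scaled: 30 degrees / 120 = 0.25.

>>> {"method": "play_rows", "body": {
  "motion": [
    [[0,0,0,0,0,0.0417],[0,0,0,0,0,0.0833],[0,0,0,0,0,0.125],[0,0,0,0,0,0.1667],[0,0,0,0,0,0.2083],[0,0,0,0,0,0.25],[0,0,0,0,0,0.25]]
  ]
}}

```text
time_s: 15.7
position: [0.5858, 0.1393, 0.1129]
tcp_rot: [[0.305, 0.952, 0.001], [0.952, -0.305, 0.0], [0.001, 0.001, -1.0]]
force: [0.4, -0.3, -0.5]
opening: 0.346
grasp_force: 0.2
```

```bash
python3 st.py; python3 - <<'E'
from rig import imaging
import cv2,numpy as np
d=imaging.capture("wrist"); np.savez("w4.npz",**d)
cv2.imwrite("pics/w4.png",d['frame'][:,:,::-1])
E
```

```text
t 15.7 jig xy mm [-1.7 51.1] z 112.9 yaw-jig 59.97 Fjig [ 0.4 -0.4 -0.5] Mz [ 0.04 -0.16  0.03] j6 20.5 open 30.1
```

View pics/w4.png

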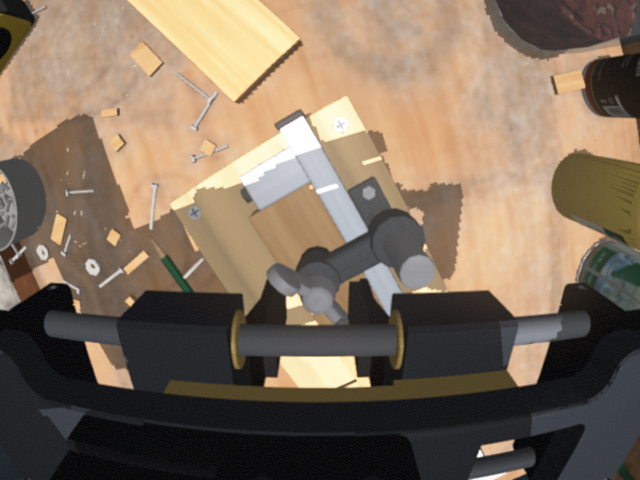

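```bash
cat >wing.py <<'E'
import sys
from h import *
def wing(d,a,b,z):
    P=np.load("jig.npy"); A=inv(P,at_z(d,a,z));B=inv(P,at_z(d,b,z)); v=B-A
    print(np.round(A*1e3,1),np.round(B*1e3,1),"angle",np.degrees(np.arctan2(v[1],v[0])))
E
python3 -c "
from wing import *
d=dict(np.load('w4.npz')); wing(d,(279,273),(343,321),.111); P=np.load('jig.npy'); print(inv(P,at_z(d,(320,297),.0985))*1e3)"
```

```text
[-6.  76.3] [ 6.4 42.4] angle -69.8904411850019
[ 0.63168318 52.72326597]
```

The screw follows: the wing is now at about −78° with the fingers behind it. I'll continue the stroke.

Scaled: 56 degrees / 120 = 0.4667.

>>> {"method": "play_rows", "body": {
  "motion": [
    [[0,0,0,0,0,0.0583],[0,0,0,0,0,0.1167],[0,0,0,0,0,0.175],[0,0,0,0,0,0.2333],[0,0,0,0,0,0.2917],[0,0,0,0,0,0.35],[0,0,0,0,0,0.4083],[0,0,0,0,0,0.4667]]
  ]
}}

```text
time_s: 16.42
position: [0.5858, 0.1392, 0.1127]
tcp_rot: [[0.961, 0.278, 0.001], [0.278, -0.961, 0.0], [0.001, 0.0, -1.0]]
force: [-0.0, 0.7, -1.2]
opening: 0.344
grasp_force: 0.9
```

Scaled: 56 degrees / 120 = 0.4667.

>>> {"method": "play_rows", "body": {
  "motion": [
    [[0,0,0,0,0,0.0583],[0,0,0,0,0,0.1167],[0,0,0,0,0,0.175],[0,0,0,0,0,0.2333],[0,0,0,0,0,0.2917],[0,0,0,0,0,0.35],[0,0,0,0,0,0.4083],[0,0,0,0,0,0.4667]]
  ]
}}

```text
time_s: 17.08
position: [0.5855, 0.1392, 0.1126]
tcp_rot: [[0.768, -0.641, 0.001], [-0.641, -0.768, 0.0], [0.0, -0.0, -1.0]]
force: [0.1, 0.2, -2.5]
opening: 0.346
grasp_force: 0.9
```

Scaled: 23 degrees / 120 = 0.1917.

>>> {"method": "play_rows", "body": {
  "motion": [
    [[0,0,0,0,0,0.0583],[0,0,0,0,0,0.1167],[0,0,0,0,0,0.1667],[0,0,0,0,0,0.1917],[0,0,0,0,0,0.1917],[0,0,0,0,0,0.1917]]
  ]
}}

```text
time_s: 17.58
position: [0.5855, 0.1393, 0.1127]
tcp_rot: [[0.462, -0.887, 0.0], [-0.887, -0.462, 0.0], [0.0, -0.0, -1.0]]
force: [-0.8, 0.7, 0.2]
opening: 0.344
grasp_force: 0.4
```

```bash
python3 st.py
```

```text
t 17.58 jig xy mm [-2.  51.1] z 112.7 yaw-jig -74.78 Fjig [-0.7  0.9  0.2] Mz [ 0.19 -0.04 -0.02] j6 155.2 open 29.9
```

Scaled: -0.03 m / 0.8 = -0.0375, 0.001 m / 0.8 = 0.0013, -49 degrees / 120 = -0.4083.

>>> {"method": "play_rows", "body": {
  "motion": [
    [[0.0013,0,-0.0375,0,0,0],[0.0013,0,-0.0375,0,0,-0.0583],[0.0013,0,-0.0375,0,0,-0.1167],[0.0013,0,-0.0375,0,0,-0.175],[0.0013,0,-0.0375,0,0,-0.2333],[0.0013,0,-0.0375,0,0,-0.2917],[0.0013,0,-0.0375,0,0,-0.35],[0.0013,0,-0.0375,0,0,-0.4083]]
  ]
}}

```text
time_s: 18.25
position: [0.5858, 0.1381, 0.1428]
tcp_rot: [[0.974, -0.228, 0.0], [-0.228, -0.974, -0.0], [0.0, 0.0, -1.0]]
force: [-0.9, 0.8, -0.5]
opening: 0.344
grasp_force: 0.0
```

Scaled: -56 degrees / 120 = -0.4667.

>>> {"method": "play_rows", "body": {
  "motion": [
    [[0,0,0,0,0,-0.0583],[0,0,0,0,0,-0.1167],[0,0,0,0,0,-0.175],[0,0,0,0,0,-0.2333],[0,0,0,0,0,-0.2917],[0,0,0,0,0,-0.35],[0,0,0,0,0,-0.4083],[0,0,0,0,0,-0.4667]]
  ]
}}

```text
time_s: 18.92
position: [0.5858, 0.1381, 0.1428]
tcp_rot: [[0.733, 0.68, 0.0], [0.68, -0.733, -0.0], [-0.0, 0.0, -1.0]]
force: [-0.7, 0.5, -0.5]
opening: 0.343
grasp_force: 0.0
```

Scaled: -56 degrees / 120 = -0.4667.

>>> {"method": "play_rows", "body": {
  "motion": [
    [[0,0,0,0,0,-0.0583],[0,0,0,0,0,-0.1167],[0,0,0,0,0,-0.175],[0,0,0,0,0,-0.2333],[0,0,0,0,0,-0.2917],[0,0,0,0,0,-0.35],[0,0,0,0,0,-0.4083],[0,0,0,0,0,-0.4667]]
  ]
}}

```text
time_s: 19.58
position: [0.5858, 0.1381, 0.1428]
tcp_rot: [[-0.154, 0.988, 0.0], [0.988, 0.154, -0.0], [-0.0, 0.0, -1.0]]
force: [-0.3, 0.1, 0.0]
opening: 0.344
grasp_force: 0.0
```

Scaled: -45 degrees / 120 = -0.375.

>>> {"method": "play_rows", "body": {
  "motion": [
    [[0,0,0,0,0,-0.0583],[0,0,0,0,0,-0.1167],[0,0,0,0,0,-0.175],[0,0,0,0,0,-0.2333],[0,0,0,0,0,-0.2917],[0,0,0,0,0,-0.35],[0,0,0,0,0,-0.375],[0,0,0,0,0,-0.375]]
  ]
}}

```text
time_s: 20.25
position: [0.5857, 0.1381, 0.1427]
tcp_rot: [[-0.804, 0.595, 0.0], [0.595, 0.804, -0.0], [-0.0, -0.0, -1.0]]
force: [-0.4, 1.3, -1.0]
opening: 0.345
grasp_force: 0.0
```

```bash
python3 st.py; python3 - <<'E'
from rig import imaging
import cv2,numpy as np
d=imaging.capture("wrist"); np.savez("w5.npz",**d)
cv2.imwrite("pics/w5.png",cv2.resize(d['frame'][100:400,180:460,::-1],None,fx=2,fy=2))
E
```

```text
t 20.25 jig xy mm [-2.  49.9] z 142.7 yaw-jig 131.22 Fjig [-0.1  1.3 -1. ] Mz [-0.   -0.19  0.  ] j6 -50.9 open 30.0
```

View pics/w5.png

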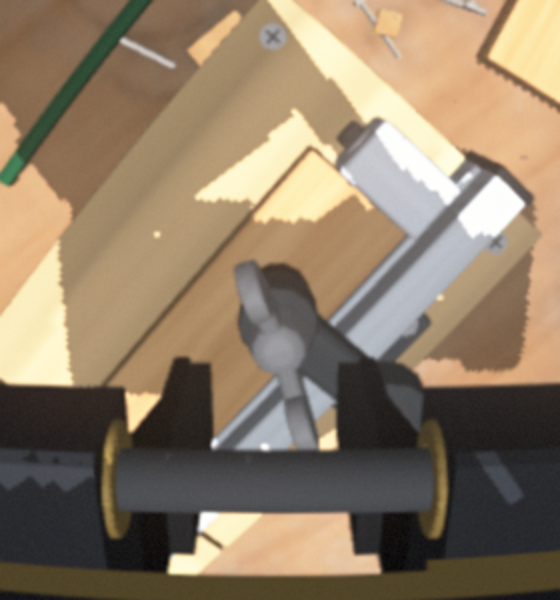

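The wing runs from (248,270) to (305,440), nearly perpendicular to the finger line. That matches the predicted −27…−30°, and the slot is clear for lowering.

Scaled: 0.032 m / 0.8 = 0.04, 0.015 m / 0.8 = 0.0188, 32 degrees / 120 = 0.2667.

>>> {"method": "play_rows", "body": {
  "motion": [
    [[0,0,0.0188,0,0,0],[0,0,0.04,0,0,0],[0,0,0.04,0,0,0],[0,0,0.04,0,0,0.0583],[0,0,0.04,0,0,0.1167],[0,0,0.04,0,0,0.1667],[0,0,0.04,0,0,0.2167],[0,0,0.04,0,0,0.2667]]
  ]
}}

```text
time_s: 20.97
position: [0.586, 0.1386, 0.1112]
tcp_rot: [[-0.359, 0.934, 0.001], [0.934, 0.359, 0.001], [0.001, 0.001, -1.0]]
force: [0.2, 2.2, -1.0]
opening: 0.347
grasp_force: 0.8
```

Scaled: 56 degrees / 120 = 0.4667.

>>> {"method": "play_rows", "body": {
  "motion": [
    [[0,0,0,0,0,0.0583],[0,0,0,0,0,0.1167],[0,0,0,0,0,0.175],[0,0,0,0,0,0.2333],[0,0,0,0,0,0.2917],[0,0,0,0,0,0.35],[0,0,0,0,0,0.4083],[0,0,0,0,0,0.4667]]
  ]
}}

```text
time_s: 21.63
position: [0.586, 0.1386, 0.1112]
tcp_rot: [[0.574, 0.819, 0.001], [0.819, -0.574, 0.001], [0.001, 0.0, -1.0]]
force: [0.0, 1.5, -0.7]
opening: 0.34
grasp_force: 0.9
```

Scaled: 56 degrees / 120 = 0.4667.

>>> {"method": "play_rows", "body": {
  "motion": [
    [[0,0,0,0,0,0.0583],[0,0,0,0,0,0.1167],[0,0,0,0,0,0.175],[0,0,0,0,0,0.2333],[0,0,0,0,0,0.2917],[0,0,0,0,0,0.35],[0,0,0,0,0,0.4083],[0,0,0,0,0,0.4667]]
  ]
}}

```text
time_s: 22.3
position: [0.5855, 0.1386, 0.1109]
tcp_rot: [[1.0, -0.018, -0.001], [-0.018, -1.0, 0.0], [-0.001, -0.0, -1.0]]
force: [0.6, 1.9, -1.3]
opening: 0.341
grasp_force: 1.0
```

Scaled: 56 degrees / 120 = 0.4667.

>>> {"method": "play_rows", "body": {
  "motion": [
    [[0,0,0,0,0,0.0583],[0,0,0,0,0,0.1167],[0,0,0,0,0,0.175],[0,0,0,0,0,0.2333],[0,0,0,0,0,0.2917],[0,0,0,0,0,0.35],[0,0,0,0,0,0.4083],[0,0,0,0,0,0.4667]]
  ]
}}

```text
time_s: 22.97
position: [0.5853, 0.1389, 0.1109]
tcp_rot: [[0.544, -0.839, -0.001], [-0.839, -0.544, 0.001], [-0.001, 0.0, -1.0]]
force: [-1.4, 2.1, -0.7]
opening: 0.343
grasp_force: 0.9
```

Scaled: 6 degrees / 120 = 0.05.

>>> {"method": "play_rows", "body": {
  "motion": [
    [[0,0,0,0,0,0.0333],[0,0,0,0,0,0.05],[0,0,0,0,0,0.05],[0,0,0,0,0,0.05]]
  ]
}}

```text
time_s: 23.3
position: [0.5855, 0.1387, 0.1109]
tcp_rot: [[0.46, -0.888, -0.0], [-0.888, -0.46, 0.001], [-0.001, 0.0, -1.0]]
force: [-0.1, 1.3, -0.6]
opening: 0.343
grasp_force: 0.8
```

```bash
python3 st.py
```

```text
t 23.3 jig xy mm [-2.1 50.5] z 110.9 yaw-jig -74.9 Fjig [ 0.2  1.3 -0.6] Mz [0.39 0.12 0.03] j6 155.3 open 29.8
```

Scaled: -0.032 m / 0.8 = -0.04, -49 degrees / 120 = -0.4083.

>>> {"method": "play_rows", "body": {
  "motion": [
    [[0,0,-0.04,0,0,0],[0,0,-0.04,0,0,-0.0583],[0,0,-0.04,0,0,-0.1167],[0,0,-0.04,0,0,-0.175],[0,0,-0.04,0,0,-0.2333],[0,0,-0.04,0,0,-0.2917],[0,0,-0.04,0,0,-0.35],[0,0,-0.04,0,0,-0.4083]]
  ]
}}

```text
time_s: 23.97
position: [0.5862, 0.1379, 0.1431]
tcp_rot: [[0.973, -0.229, 0.001], [-0.229, -0.973, -0.001], [0.001, 0.0, -1.0]]
force: [0.4, -0.3, 0.0]
opening: 0.343
grasp_force: 0.0
```

Scaled: -56 degrees / 120 = -0.4667.

>>> {"method": "play_rows", "body": {
  "motion": [
    [[0,0,0,0,0,-0.0583],[0,0,0,0,0,-0.1167],[0,0,0,0,0,-0.175],[0,0,0,0,0,-0.2333],[0,0,0,0,0,-0.2917],[0,0,0,0,0,-0.35],[0,0,0,0,0,-0.4083],[0,0,0,0,0,-0.4667]]
  ]
}}

```text
time_s: 24.63
position: [0.5861, 0.1379, 0.1431]
tcp_rot: [[0.734, 0.679, 0.001], [0.679, -0.734, -0.001], [0.0, 0.001, -1.0]]
force: [-0.7, -0.3, -0.4]
opening: 0.344
grasp_force: 0.0
```

Scaled: -56 degrees / 120 = -0.4667.

>>> {"method": "play_rows", "body": {
  "motion": [
    [[0,0,0,0,0,-0.0583],[0,0,0,0,0,-0.1167],[0,0,0,0,0,-0.175],[0,0,0,0,0,-0.2333],[0,0,0,0,0,-0.2917],[0,0,0,0,0,-0.35],[0,0,0,0,0,-0.4083],[0,0,0,0,0,-0.4667]]
  ]
}}

```text
time_s: 25.3
position: [0.5861, 0.1379, 0.1431]
tcp_rot: [[-0.152, 0.988, 0.001], [0.988, 0.152, -0.001], [-0.001, 0.001, -1.0]]
force: [0.4, -0.7, 0.4]
opening: 0.344
grasp_force: 0.0
```

Scaled: -45 degrees / 120 = -0.375.

>>> {"method": "play_rows", "body": {
  "motion": [
    [[0,0,0,0,0,-0.0583],[0,0,0,0,0,-0.1167],[0,0,0,0,0,-0.175],[0,0,0,0,0,-0.2333],[0,0,0,0,0,-0.2917],[0,0,0,0,0,-0.35],[0,0,0,0,0,-0.375],[0,0,0,0,0,-0.375]]
  ]
}}

```text
time_s: 25.97
position: [0.5861, 0.1379, 0.143]
tcp_rot: [[-0.803, 0.596, 0.001], [0.596, 0.803, -0.0], [-0.001, 0.0, -1.0]]
force: [0.1, -0.0, -0.1]
opening: 0.343
grasp_force: 0.0
```

Scaled: 0.034 m / 0.8 = 0.0425, 0.015 m / 0.8 = 0.0188, 32 degrees / 120 = 0.2667.

>>> {"method": "play_rows", "body": {
  "motion": [
    [[0,0,0.0188,0,0,0],[0,0,0.0425,0,0,0],[0,0,0.0425,0,0,0],[0,0,0.0425,0,0,0.0583],[0,0,0.0425,0,0,0.1167],[0,0,0.0425,0,0,0.1667],[0,0,0.0425,0,0,0.2167],[0,0,0.0425,0,0,0.2667]]
  ]
}}

```text
time_s: 26.63
position: [0.5862, 0.1384, 0.1095]
tcp_rot: [[-0.358, 0.934, 0.001], [0.934, 0.358, 0.0], [0.0, 0.001, -1.0]]
force: [0.1, 1.8, -1.3]
opening: 0.346
grasp_force: 0.8
```

Scaled: 56 degrees / 120 = 0.4667.

>>> {"method": "play_rows", "body": {
  "motion": [
    [[0,0,0,0,0,0.0583],[0,0,0,0,0,0.1167],[0,0,0,0,0,0.175],[0,0,0,0,0,0.2333],[0,0,0,0,0,0.2917],[0,0,0,0,0,0.35],[0,0,0,0,0,0.4083],[0,0,0,0,0,0.4667]]
  ]
}}

```text
time_s: 27.3
position: [0.5861, 0.1385, 0.1093]
tcp_rot: [[0.574, 0.819, 0.001], [0.819, -0.574, 0.0], [0.001, 0.0, -1.0]]
force: [-0.3, 1.3, -1.0]
opening: 0.34
grasp_force: 0.9
```

```bash
python3 st.py
```

```text
t 27.3 jig xy mm [-1.5 50.2] z 109.3 yaw-jig 42.67 Fjig [-0.1  1.3 -1. ] Mz [ 0.16 -0.07  0.02] j6 37.7 open 29.6
```

Scaled: 56 degrees / 120 = 0.4667.

>>> {"method": "play_rows", "body": {
  "motion": [
    [[0,0,0,0,0,0.0583],[0,0,0,0,0,0.1167],[0,0,0,0,0,0.175],[0,0,0,0,0,0.2333],[0,0,0,0,0,0.2917],[0,0,0,0,0,0.35],[0,0,0,0,0,0.4083],[0,0,0,0,0,0.4667]]
  ]
}}

```text
time_s: 27.97
position: [0.5854, 0.1385, 0.1091]
tcp_rot: [[1.0, -0.018, -0.001], [-0.018, -1.0, 0.0], [-0.001, -0.0, -1.0]]
force: [-0.4, 0.3, -0.7]
opening: 0.345
grasp_force: 1.0
```

Scaled: 28 degrees / 120 = 0.2333.

>>> {"method": "play_rows", "body": {
  "motion": [
    [[0,0,0,0,0,0.0333],[0,0,0,0,0,0.0667],[0,0,0,0,0,0.1],[0,0,0,0,0,0.1333],[0,0,0,0,0,0.1667],[0,0,0,0,0,0.1917],[0,0,0,0,0,0.2167],[0,0,0,0,0,0.2333]]
  ]
}}

```text
time_s: 28.63
position: [0.5852, 0.1387, 0.109]
tcp_rot: [[0.876, -0.482, -0.001], [-0.482, -0.876, 0.001], [-0.001, 0.0, -1.0]]
force: [0.2, 2.0, -1.3]
opening: 0.346
grasp_force: 0.9
```

```bash
python3 st.py
```

```text
t 28.63 jig xy mm [-2.4 50.6] z 109.0 yaw-jig -41.13 Fjig [ 0.6  1.9 -1.3] Mz [0.32 0.19 0.06] j6 121.5 open 30.1
```

Scaled: 15 degrees / 120 = 0.125.

>>> {"method": "play_rows", "body": {
  "motion": [
    [[0,0,0,0,0,0.025],[0,0,0,0,0,0.05],[0,0,0,0,0,0.075],[0,0,0,0,0,0.1],[0,0,0,0,0,0.125]]
  ]
}}

```text
time_s: 29.05
position: [0.5852, 0.1388, 0.109]
tcp_rot: [[0.721, -0.693, -0.001], [-0.693, -0.721, 0.001], [-0.001, 0.0, -1.0]]
force: [-0.7, 2.3, -1.3]
opening: 0.346
grasp_force: 0.9
```

```bash
python3 st.py
```

```text
t 29.05 jig xy mm [-2.3 50.7] z 109.0 yaw-jig -56.14 Fjig [-0.1  2.4 -1.3] Mz [0.39 0.12 0.05] j6 136.5 open 30.1
```

Scaled: 19 degrees / 120 = 0.1583.

>>> {"method": "play_rows", "body": {
  "motion": [
    [[0,0,0,0,0,0.0333],[0,0,0,0,0,0.0667],[0,0,0,0,0,0.1],[0,0,0,0,0,0.1333],[0,0,0,0,0,0.1583],[0,0,0,0,0,0.1583]]
  ]
}}

```text
time_s: 29.55
position: [0.5855, 0.1387, 0.1092]
tcp_rot: [[0.458, -0.889, -0.0], [-0.889, -0.458, 0.001], [-0.001, 0.0, -1.0]]
force: [-0.2, 1.6, -1.7]
opening: 0.346
grasp_force: 0.7
```

```bash
python3 st.py
```

```text
t 29.55 jig xy mm [-2.  50.6] z 109.2 yaw-jig -75.04 Fjig [ 0.1  1.6 -1.7] Mz [0.32 0.14 0.01] j6 155.4 open 30.1
```

Scaled: -0.034 m / 0.8 = -0.0425, -49 degrees / 120 = -0.4083.

>>> {"method": "play_rows", "body": {
  "motion": [
    [[0,0,-0.0425,0,0,0],[0,0,-0.0425,0,0,-0.0583],[0,0,-0.0425,0,0,-0.1167],[0,0,-0.0425,0,0,-0.175],[0,0,-0.0425,0,0,-0.2333],[0,0,-0.0425,0,0,-0.2917],[0,0,-0.0425,0,0,-0.35],[0,0,-0.0425,0,0,-0.4083]]
  ]
}}

```text
time_s: 30.22
position: [0.5862, 0.138, 0.1434]
tcp_rot: [[0.973, -0.229, 0.001], [-0.229, -0.973, -0.001], [0.001, 0.0, -1.0]]
force: [-0.2, 0.4, -0.1]
opening: 0.347
grasp_force: 0.0
```

Scaled: -56 degrees / 120 = -0.4667.

>>> {"method": "play_rows", "body": {
  "motion": [
    [[0,0,0,0,0,-0.0583],[0,0,0,0,0,-0.1167],[0,0,0,0,0,-0.175],[0,0,0,0,0,-0.2333],[0,0,0,0,0,-0.2917],[0,0,0,0,0,-0.35],[0,0,0,0,0,-0.4083],[0,0,0,0,0,-0.4667]]
  ]
}}

```text
time_s: 30.88
position: [0.5862, 0.138, 0.1433]
tcp_rot: [[0.734, 0.679, 0.001], [0.679, -0.734, -0.0], [0.0, 0.001, -1.0]]
force: [-0.3, -0.1, -0.1]
opening: 0.345
grasp_force: 0.0
```

Scaled: -56 degrees / 120 = -0.4667.

>>> {"method": "play_rows", "body": {
  "motion": [
    [[0,0,0,0,0,-0.0583],[0,0,0,0,0,-0.1167],[0,0,0,0,0,-0.175],[0,0,0,0,0,-0.2333],[0,0,0,0,0,-0.2917],[0,0,0,0,0,-0.35],[0,0,0,0,0,-0.4083],[0,0,0,0,0,-0.4667]]
  ]
}}

```text
time_s: 31.55
position: [0.5862, 0.138, 0.1434]
tcp_rot: [[-0.152, 0.988, 0.001], [0.988, 0.152, -0.0], [-0.001, 0.001, -1.0]]
force: [0.1, 0.3, -0.2]
opening: 0.346
grasp_force: 0.0
```

Scaled: -45 degrees / 120 = -0.375.

>>> {"method": "play_rows", "body": {
  "motion": [
    [[0,0,0,0,0,-0.0583],[0,0,0,0,0,-0.1167],[0,0,0,0,0,-0.175],[0,0,0,0,0,-0.2333],[0,0,0,0,0,-0.2917],[0,0,0,0,0,-0.35],[0,0,0,0,0,-0.375],[0,0,0,0,0,-0.375]]
  ]
}}

```text
time_s: 32.22
position: [0.5862, 0.138, 0.1433]
tcp_rot: [[-0.803, 0.596, 0.001], [0.596, 0.803, -0.0], [-0.001, 0.0, -1.0]]
force: [0.7, 0.3, 0.0]
opening: 0.347
grasp_force: 0.0
```

```bash
python3 st.py; python3 - <<'E'
from rig import imaging
import cv2,numpy as np
d=imaging.capture("wrist"); np.savez("w6.npz",**d)
cv2.imwrite("pics/w6.png",cv2.resize(d['frame'][100:400,180:460,::-1],None,fx=2,fy=2))
E
```

```text
t 32.22 jig xy mm [-1.6 49.7] z 143.3 yaw-jig 131.15 Fjig [0.7 0.1 0. ] Mz [ 0.07 -0.11 -0.05] j6 -50.8 open 30.2
```

View pics/w6.png

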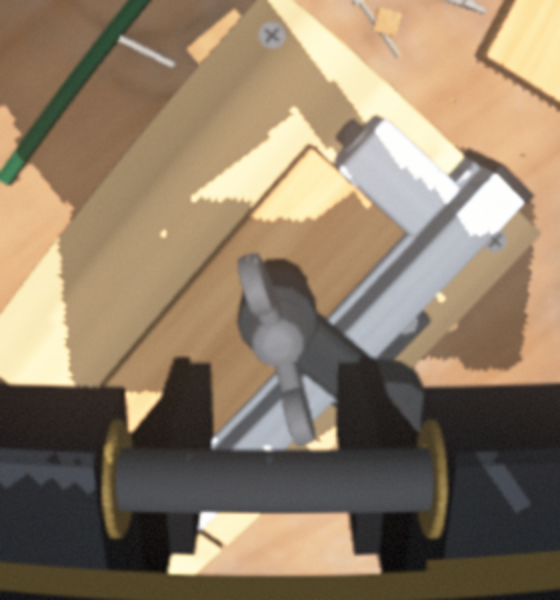

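The batten hasn't moved and the wing sits at the same angle, a little lower. That puts q at about 9.9 rad, so the final stroke should reach the stop roughly 150° after contact.

Scaled: 0.035 m / 0.8 = 0.0438, 0.015 m / 0.8 = 0.0188, 32 degrees / 120 = 0.2667.

>>> {"method": "play_rows", "body": {
  "motion": [
    [[0,0,0.0188,0,0,0],[0,0,0.0438,0,0,0],[0,0,0.0438,0,0,0],[0,0,0.0438,0,0,0.0583],[0,0,0.0438,0,0,0.1167],[0,0,0.0438,0,0,0.1667],[0,0,0.0438,0,0,0.2167],[0,0,0.0438,0,0,0.2667]]
  ]
}}

```text
time_s: 32.93
position: [0.5861, 0.1385, 0.1085]
tcp_rot: [[-0.358, 0.934, 0.001], [0.934, 0.358, 0.001], [0.0, 0.001, -1.0]]
force: [-0.8, 2.0, -0.9]
opening: 0.348
grasp_force: 0.9
```

Scaled: 56 degrees / 120 = 0.4667.

>>> {"method": "play_rows", "body": {
  "motion": [
    [[0,0,0,0,0,0.0583],[0,0,0,0,0,0.1167],[0,0,0,0,0,0.175],[0,0,0,0,0,0.2333],[0,0,0,0,0,0.2917],[0,0,0,0,0,0.35],[0,0,0,0,0,0.4083],[0,0,0,0,0,0.4667]]
  ]
}}

```text
time_s: 33.6
position: [0.5861, 0.1386, 0.1083]
tcp_rot: [[0.574, 0.819, 0.001], [0.819, -0.574, 0.001], [0.001, 0.0, -1.0]]
force: [0.4, 0.8, -1.8]
opening: 0.343
grasp_force: 1.1
```

Scaled: 56 degrees / 120 = 0.4667.

>>> {"method": "play_rows", "body": {
  "motion": [
    [[0,0,0,0,0,0.0583],[0,0,0,0,0,0.1167],[0,0,0,0,0,0.175],[0,0,0,0,0,0.2333],[0,0,0,0,0,0.2917],[0,0,0,0,0,0.35],[0,0,0,0,0,0.4083],[0,0,0,0,0,0.4667]]
  ]
}}

```text
time_s: 34.27
position: [0.5855, 0.1386, 0.1081]
tcp_rot: [[1.0, -0.018, -0.001], [-0.018, -1.0, 0.0], [-0.001, -0.0, -1.0]]
force: [-0.3, 0.8, -1.4]
opening: 0.341
grasp_force: 1.3
```

Scaled: 20 degrees / 120 = 0.1667.

>>> {"method": "play_rows", "body": {
  "motion": [
    [[0,0,0,0,0,0.025],[0,0,0,0,0,0.05],[0,0,0,0,0,0.075],[0,0,0,0,0,0.1],[0,0,0,0,0,0.1167],[0,0,0,0,0,0.1333],[0,0,0,0,0,0.15],[0,0,0,0,0,0.1667]]
  ]
}}

```text
time_s: 34.93
position: [0.5853, 0.1388, 0.108]
tcp_rot: [[0.935, -0.355, -0.001], [-0.355, -0.935, 0.001], [-0.001, -0.0, -1.0]]
force: [-0.4, 2.1, -1.3]
opening: 0.344
grasp_force: 1.2
```

```bash
python3 st.py
```

```text
t 34.93 jig xy mm [-2.3 50.6] z 108.0 yaw-jig -33.09 Fjig [ 0.   2.2 -1.3] Mz [0.32 0.11 0.1 ] j6 113.5 open 29.9
```

ψ is now −123°. I'll go on in small steps and watch the torque.

Scaled: 8 degrees / 120 = 0.0667.

>>> {"method": "play_rows", "body": {
  "motion": [
    [[0,0,0,0,0,0.0167],[0,0,0,0,0,0.0333],[0,0,0,0,0,0.05],[0,0,0,0,0,0.0667],[0,0,0,0,0,0.0667]]
  ]
}}

```text
time_s: 35.35
position: [0.5853, 0.1388, 0.108]
tcp_rot: [[0.877, -0.481, -0.001], [-0.481, -0.877, 0.001], [-0.001, -0.0, -1.0]]
force: [-0.8, 2.3, -1.4]
opening: 0.345
grasp_force: 1.0
```

```bash
python3 st.py
```

```text
t 35.35 jig xy mm [-2.3 50.7] z 108.0 yaw-jig -41.02 Fjig [-0.3  2.4 -1.4] Mz [0.41 0.13 0.05] j6 121.4 open 30.0
```

Scaled: 6 degrees / 120 = 0.05.

>>> {"method": "play_rows", "body": {
  "motion": [
    [[0,0,0,0,0,0.0125],[0,0,0,0,0,0.025],[0,0,0,0,0,0.0375],[0,0,0,0,0,0.05],[0,0,0,0,0,0.05]]
  ]
}}

```text
time_s: 35.77
position: [0.5853, 0.1388, 0.1079]
tcp_rot: [[0.823, -0.569, -0.001], [-0.569, -0.823, 0.001], [-0.001, -0.0, -1.0]]
force: [-0.3, 1.7, -1.1]
opening: 0.345
grasp_force: 1.2
```

```bash
python3 st.py
```

```text
t 35.77 jig xy mm [-2.2 50.6] z 107.9 yaw-jig -46.95 Fjig [ 0.   1.8 -1.1] Mz [0.47 0.17 0.04] j6 127.3 open 30.1
```

Scaled: 6 degrees / 120 = 0.05.

>>> {"method": "play_rows", "body": {
  "motion": [
    [[0,0,0,0,0,0.0125],[0,0,0,0,0,0.025],[0,0,0,0,0,0.0375],[0,0,0,0,0,0.05],[0,0,0,0,0,0.05]]
  ]
}}

```text
time_s: 36.18
position: [0.5853, 0.1389, 0.1078]
tcp_rot: [[0.76, -0.65, -0.001], [-0.65, -0.76, 0.0], [-0.001, 0.0, -1.0]]
force: [-1.7, 3.3, -1.9]
opening: 0.348
grasp_force: 16.1
```

```bash
python3 st.py
```

```text
t 36.18 jig xy mm [-2.3 50.8] z 107.8 yaw-jig -52.79 Fjig [-1.   3.6 -1.9] Mz [0.67 0.24 0.62] j6 133.2 open 30.3
```

The torque jumped to 0.62 N·m, which is the firm stop, where it was predicted. I'll release, lift clear and check.

Scaled: -0.11 m / 0.8 = -0.1375, -0.075 m / 0.8 = -0.0938, -20 degrees / 120 = -0.1667.

>>> {"method": "play_rows", "body": {
  "motion": [
    [[0,0,0,0,0,-0.05],[0,0,0,0,0,-0.1083],[0,0,0,0,0,-0.1667],[0,0,-0.0188,0,0,-0.1667],[0,0,-0.05,0,0,-0.1667],[0,0,-0.0938,0,0,-0.1667],[0,0,-0.1375,0,0,-0.1667],[0,0,-0.1375,0,0,-0.1667]]
  ]
}}

```text
time_s: 36.85
position: [0.591, 0.1381, 0.2256]
tcp_rot: [[0.936, -0.352, 0.016], [-0.352, -0.936, -0.0], [0.015, -0.006, -1.0]]
force: [1.1, 1.0, 1.0]
opening: 0.345
grasp_force: 0.0
```

Scaled: -0.1 m / 0.8 = -0.125, -0.09 m / 0.8 = -0.1125, -30 degrees / 120 = -0.25.

>>> {"method": "play_rows", "body": {
  "motion": [
    [[-0.0375,0,0,0,0,-0.0583],[-0.075,0,0,0,0,-0.1167],[-0.1125,0,0,0,0,-0.175],[-0.125,0,0,0,0,-0.2333],[-0.125,0,0,0,0,-0.25],[-0.125,0,0,0,0,-0.25]]
  ]
}}

```text
time_s: 37.35
position: [0.4917, 0.1736, 0.2181]
tcp_rot: [[0.986, 0.164, 0.001], [0.164, -0.986, -0.001], [0.001, 0.001, -1.0]]
force: [1.0, -0.2, 0.5]
opening: 0.34
grasp_force: 0.0
```

```bash
python3 st.py; python3 - <<'E'
from rig import imaging
import cv2,numpy as np
d=imaging.capture("wrist"); np.savez("w7.npz",**d)
cv2.imwrite("pics/w7.png",cv2.resize(d['frame'][0:300,150:530,::-1],None,fx=2,fy=2))
E
```

```text
t 37.35 jig xy mm [-86.3 104.6] z 218.1 yaw-jig -2.83 Fjig [ 0.9 -0.4  0.5] Mz [ 0.04 -0.04 -0.01] j6 87.7 open 29.6
```

View pics/w7.png

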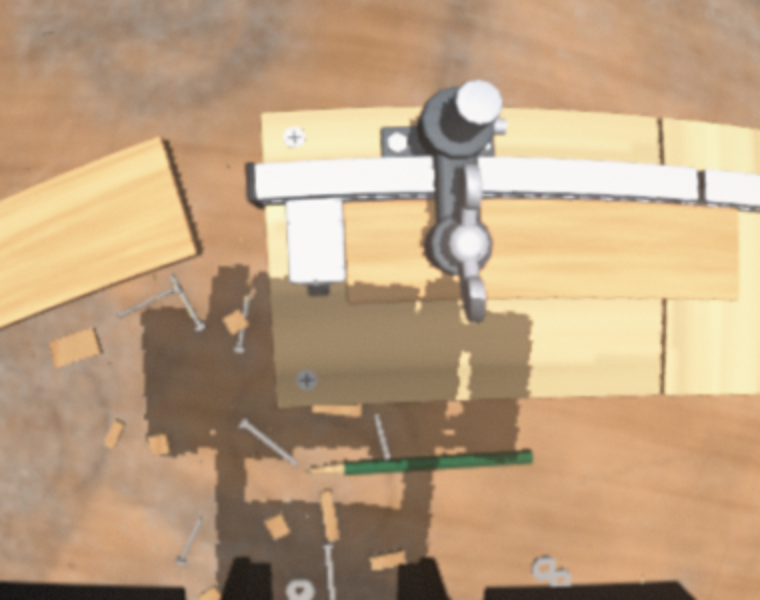

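The picture shows the wings lying along the jig's x axis, from (474,180) to (475,310), which is the tight position (q ≈ 4π). The batten is flush to the fence and stop at (345,205), the pencil and offcut are untouched, and the robot is clear. I'll hand in.

```bash
python3 -c "
from rig import bot
print(bot.hand_in())"
```

```text
the job is handed in; nothing more can be done
None
```

The batten is home against the fence and stop, the wing screw is turned clockwise to its firm stop with the pad tight on the batten, and the job is handed in at about 37 s; no verdict came back.

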